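# Feed the specimen mounts into the magazine lane

### The job

Load the feed lane of the specimen tray: with the fingertips, push the three small black specimen mounts (30 mm pucks) across the tray and through the narrow gate one at a time, each far enough that the sprung catch swings shut behind it before the next one follows, until all three stand in the lane behind the shut catch. Only push them along the tray floor; do not pinch, lift or tip a mount. Leave the one wider mount, too big for the gate, where it stands, and leave the petri dish, the vial and the caliper beside the tray undisturbed.

Things in the scene. Friction and masses are not known exactly. Their poses are not given: they have to be found in the camera images.
- tray: Fixed aluminium tray with grey guides, 326 mm along its y, 170 along x; origin at the centre of its underside, z up. Floor 9 mm above the worktop. Guides, lane walls and screws end 10 mm above that floor; only the end stop is higher (24 mm). Tray frame, mm: open area x -76..76, y -158..-24; then 45 degree guides narrow it to the gate at y 35; the lane goes on along +y to the stop at y 155.
- gate (a point): Middle of the 34 mm wide gate, on the tray floor (tray x 0, y 35, z 9 mm); axes as the tray's. The lane beyond is 34 mm wide too, centred on tray x = 0, its walls 10 mm thick.
- lane_end (a point): Middle of the lane at the face of its end stop, on the tray floor (tray x 0, y 155, z 9 mm). The lane holds three 30 mm mounts in a row behind the shut catch, with about 9 mm to spare; a mount pushed in shoves those ahead of it along.
- catch (a joint): One-way catch: 23 mm steel arm with roller tip, 1 to 9 mm above the tray floor, pivot at tray x 22, y 35 mm. 0 rad = shut, across half the lane, tip at y 43. A mount pushed along +y swings it open (up to 1.22, 0.1 to 0.3 N); the light spring shuts it once the mount's centre is at tray y 71 mm or more; with all three pushed home the last centre is at y 80. It cannot swing towards -y.
- mount_1: Specimen mount: black resin puck, 30 mm diameter, 25 mm tall, about 55 g, with an 11 mm square polished steel section set flush in its top face. Origin at the centre of its underside, z up; stands loose on the tray floor at the start. The three 30 mm mounts are interchangeable.
- mount_2: Specimen mount: black resin puck, 30 mm diameter, 25 mm tall, about 55 g, with a 12 mm round polished steel section set flush in its top face. Origin at the centre of its underside, z up; stands loose on the tray floor at the start. The three 30 mm mounts are interchangeable.
- mount_3: Specimen mount: black resin puck, 30 mm diameter, 25 mm tall, about 55 g, with a 16 x 5 mm polished steel strip set flush in its top face. Origin at the centre of its underside, z up; stands loose on the tray floor at the start. The three 30 mm mounts are interchangeable.
- mount_wide: The wider mount, which does not fit the 34 mm gate and stays where it is: black resin puck, 40 mm diameter, 25 mm tall, about 100 g, with a steel ring section in its top. Origin at the centre of its underside. Stands in one of the rear (-y) corners of the tray.
- petri: Bystander: clear small petri dish with lid, 63 mm diameter, 15 mm tall, loose on the worktop beyond the lane. Origin at the centre of its underside.
- vial: Bystander: glass sample vial with a blue screw cap, 21 mm diameter, 52 mm tall, standing loose on the worktop on the robot's side of the lane. Origin at the centre of its underside.
- caliper: Bystander: caliper, 79 x 230 x 17 mm, lying loose on the worktop on the robot's side of the tray, its length about along the tray's y. Origin at the centre of its underside.
Mind the look-alikes: they are no part of the job. What is shaped like the mount_3 but red is not meant.

How it is judged (in metres and radians):
On the way, in this order (a step that is already met when the one before it is completed fails the run):
1. one small mount stands in the lane and the catch has shut behind it (((y of mount_1 in the frame of tray between 0.055 and 0.145 m and x of mount_1 in the frame of tray between -0.006 and 0.006 m and angle between mount_1's own z axis and vertical below 0.15 rad and height (world z) of mount_1 below 0.013 m) or (y of mount_2 in the frame of tray between 0.055 and 0.145 m and x of mount_2 in the frame of tray between -0.006 and 0.006 m and angle between mount_2's own z axis and vertical below 0.15 rad and height (world z) of mount_2 below 0.013 m) or (y of mount_3 in the frame of tray between 0.055 and 0.145 m and x of mount_3 in the frame of tray between -0.006 and 0.006 m and angle between mount_3's own z axis and vertical below 0.15 rad and height (world z) of mount_3 below 0.013 m)) and value of joint catch below 0.12 rad), for 0.2 s.
2. a second small mount stands in the lane and the catch has shut behind it ((((y of mount_1 in the frame of tray between 0.055 and 0.145 m and x of mount_1 in the frame of tray between -0.006 and 0.006 m and angle between mount_1's own z axis and vertical below 0.15 rad and height (world z) of mount_1 below 0.013 m) and (y of mount_2 in the frame of tray between 0.055 and 0.145 m and x of mount_2 in the frame of tray between -0.006 and 0.006 m and angle between mount_2's own z axis and vertical below 0.15 rad and height (world z) of mount_2 below 0.013 m)) or ((y of mount_1 in the frame of tray between 0.055 and 0.145 m and x of mount_1 in the frame of tray between -0.006 and 0.006 m and angle between mount_1's own z axis and vertical below 0.15 rad and height (world z) of mount_1 below 0.013 m) and (y of mount_3 in the frame of tray between 0.055 and 0.145 m and x of mount_3 in the frame of tray between -0.006 and 0.006 m and angle between mount_3's own z axis and vertical below 0.15 rad and height (world z) of mount_3 below 0.013 m)) or ((y of mount_2 in the frame of tray between 0.055 and 0.145 m and x of mount_2 in the frame of tray between -0.006 and 0.006 m and angle between mount_2's own z axis and vertical below 0.15 rad and height (world z) of mount_2 below 0.013 m) and (y of mount_3 in the frame of tray between 0.055 and 0.145 m and x of mount_3 in the frame of tray between -0.006 and 0.006 m and angle between mount_3's own z axis and vertical below 0.15 rad and height (world z) of mount_3 below 0.013 m))) and value of joint catch below 0.12 rad), for 0.2 s.
3. the third small mount stands in the lane and the catch has shut behind it (y of mount_1 in the frame of tray between 0.055 and 0.145 m and x of mount_1 in the frame of tray between -0.006 and 0.006 m and angle between each of mount_1, mount_2, mount_3's own z axis and vertical below 0.15 rad and height (world z) of each of mount_1, mount_2, mount_3 below 0.013 m and y of mount_2 in the frame of tray between 0.055 and 0.145 m and x of mount_2 in the frame of tray between -0.006 and 0.006 m and y of mount_3 in the frame of tray between 0.055 and 0.145 m and x of mount_3 in the frame of tray between -0.006 and 0.006 m and value of joint catch below 0.12 rad), for 0.2 s.
At the end, for the whole second after the job is handed in: All three 30 mm mounts stand upright (within 0.15 rad) and at rest on the lane floor past the catch, within 6 mm of the lane's centre line; the catch is shut (joint below 0.12 rad); the wide mount is upright within 15 mm of where it began (all of step 3 and linear speed of each of mount_1, mount_2, mount_3 below 0.02 m/s and distance of mount_wide from where it was at the start of the episode below 0.015 m and angle between mount_wide's own z axis and vertical below 0.15 rad); the robot touches nothing.
It fails at once if a mount is lifted more than 8 mm off the tray floor (height (world z) of any of mount_1, mount_2, mount_3, mount_wide above 0.017 m).
It fails at once if a mount is tipped by more than 0.4 rad (angle between any of mount_1, mount_2, mount_3, mount_wide's own z axis and vertical above 0.4 rad).
It fails at once if a mount is pinched between the fingers ((horizontal distance between mount_1 and the grasp point below 0.01 m and height (world z) of the grasp point below 0.05 m and contact force between the fingers and mount_1 above 2.5 N) or (horizontal distance between mount_2 and the grasp point below 0.01 m and height (world z) of the grasp point below 0.05 m and contact force between the fingers and mount_2 above 2.5 N) or (horizontal distance between mount_3 and the grasp point below 0.01 m and height (world z) of the grasp point below 0.05 m and contact force between the fingers and mount_3 above 2.5 N) or (horizontal distance between mount_wide and the grasp point below 0.01 m and height (world z) of the grasp point below 0.05 m and contact force between the fingers and mount_wide above 2.5 N)).
It fails at once if the wide mount is pushed more than 15 mm from its place (distance of mount_wide from where it was at the start of the episode above 0.015 m).
It fails at once if the petri dish, the vial or the caliper is moved by more than 15 mm (distance of any of petri, vial, caliper from where it was at the start of the episode above 0.015 m).
It also fails if it takes over 58 s, if anything falls off the work surface, if the arm or the gripper's body presses on something with over 40 N, if the wrist force passes 120 N, or if a joint passes its speed limit or range.

### The arm

A 6-joint arm with a two-finger parallel gripper is mounted at the origin on a cart in front of the work surface, level with it; the furniture and walls round the work are solid. World frame = base frame: x ahead of the robot, y to its left, z up, the work surface at z = 0. Lengths are in mm, angles in degrees, forces in N, time in s.
With the tool pointing down it reaches from about 275 to 1000 mm from the base axis. Payload 8.4 kg.
Tool frame: the origin (TCP) lies at the very end of the fingers, on their centre line; the grasp point (between the pads) lies behind it (env.grasp_offset is the x of the grasp point in the tool frame, in mm); x points along the fingers, y is the direction in which the jaws open and shut, and the axes are right-handed (so a half turn about x gives the same grasp; the last joint's range is limited). The gripper opens to 85 mm and grips with 20 to 120 N. Pads are 22 mm wide; open, the fingers measure 114 mm over their backs; the gripper's body (76 mm by 85 mm) begins 54 mm behind the grasp point. The pads swing forward as they close: fully open they stand 13 mm farther back than shut.
Start: joints at [-67.918, 20.225, 93.587, -0, 66.188, -0.138], TCP at [236.344, -578.592, 203.681] pointing down, gripper open.
Joint ranges: [-150.9, 150.9], [-52.94, 120.26], [3.33, 152.33], [-74.26, 254.26], [0, 154.13], [-172.89, 172.89]. Speed limits (degrees/s): [127.2, 127.2, 159.86, 180, 180, 180].

### API

Orientations are given as a 3x3 rotation matrix whose columns are the frame's x, y, z axes.
In Python, from workcell import sensors, vision, job_done, models, env gives the robot as it stands.
- The arm moves only by the tool play_rows, never from a script. Its argument "motion" is a list of rows, each an object with "linear": the shift along the world's x, y, z in cm, a list of three; "rot": the turn, a rotation vector about the world's x, y, z in rad, a list of three. A call has 1 to 10 rows; each row is the pose to reach, as a shift and turn from the pose commanded when the call began; what a row does not reach only later rows make up. A row lasts 1/10 s, in which the tool goes at most 50 mm and 8.59 degrees, less where a joint would pass 70% of its speed; a pose out of reach is approached as far as the arm can. A call with a gripper value outside its range is refused whole. "jaw" is the opening, from 0 (shut) to 1 (fully open), set as the call begins (left out, the last holds). The fingers move at their own pace and stop on an object; the grip force is fixed at half the most. Time passes only in rows, so rows that repeat a pose let the fingers close. It gives the time, the measured TCP pose, the force and the opening at its end, in the units of the state.
- sensors.get_obs(): the state, without advancing time (a new reading comes with each control period).
- vision.grab_frame(name): name is "scene" or "top" or "wrist"; returns a dict with "img" (420x560x3 uint8, blue, green, red), "camera_matrix" (3x3 intrinsics, pixels), "rvec" (rotation vector, rad) and "tvec" (3), from world to camera coordinates, as OpenCV has them; the wrist camera has in their place "T_tool_cam" (4x4, takes a point from camera to tool coordinates, whose origin is the TCP and whose axes are the tool frame's). Camera axes: x right, y down, z forward; pixel columns grow to the right and rows downward; lengths in mm; the calibration is good to about 2 mm. A picture is of the moment at which its call begins: read the wrist's pose just before it. There is no depth.
- job_done(): hands the job in, once; it reports no verdict.
Trained networks look in the newest picture that a camera, given by its name, has taken for a name from the list of things; names that differ only in an ending like _2 or _b are one class to them, and where a whole thing is asked for, a point or a joint stands for the part that bears it (a point fixed in the world has none). Each returns a list of dicts, best first, with "confidence" (0 to 1); they miss things now and then, are a little off and sometimes report something else, mostly with a low value. They report only what shows in the picture. A call takes as long as a camera call. They do not tell look-alikes from the thing itself.
- models.find_in(camera, target): "centre" ([row, column] in pixels, amid what is visible of it).
- models.landmark_of(camera, target): "centre" ([row, column] in pixels: a listed point, or the origin of a listed thing).
The state is a dict: "time_s": time; "q": joint angles; "joint_vel": joint speeds; "effort": joint torques, N m; "position": TCP position; "ee_rot": TCP orientation; "ft_force": force on the tool from outside, world axes, zero at the start; "ft_torque": the same for the moment, N m; "opening": finger opening in mm.
Only numpy, scipy, OpenCV 4.12 (cv2) and the standard library are available. Lean on these libraries where they do the work, as an engineer would, in place of code of your own. Each camera call takes 0.05 s, during which the arm holds its last target.

## Working session

There is one attempt and no reset: what is moved stays moved. The work goes in short steps, Python scripts to look and compute and a tool call to move; the robot and the scene stay as the last step left them, time stands still between calls to the robot, and variables do not carry over. Pictures are saved under pics/ and viewed, and the job is handed in when it is done.

Besides the shell and the picture viewer there is one more tool, called after ">>>" as a command line: name --argument value ..., lists and objects as JSON in quotes. play_rows: Moves the arm, as the interface text tells. Its arguments: {"type":"object","properties":{"motion":{"type":"array"},"jaw":{"type":"number"}},"required":["motion"]}

```bash
mkdir -p pics; ls
python3 - <<'E'
from workcell import sensors, vision, job_done, models, env
import cv2
print([a for a in dir(env) if a[0]!='_'], env.grasp_offset)
o=sensors.get_obs();print(o)
for n in ["top","scene"]:
    f=vision.grab_frame(n);cv2.imwrite(f'pics/{n}0.png',f['img']);print(n,f['camera_matrix'],f['rvec'],f['tvec'])
    for t in ["tray","gate","lane_end","mount_1","mount_2","mount_3","mount_wide","petri","vial","caliper","catch"]:
        print(t,[([round(float(v)) for v in d['centre']],round(d['confidence'],2)) for d in models.landmark_of(n,t)][:6])
E
```

```text
pics
['IKError', 'grasp_offset'] -18.700000000000003
{'time_s': 0.0, 'q': array([-6.79168269e+01,  2.02645593e+01,  9.36303909e+01,  1.99565025e-04,
        6.61892742e+01, -1.35516556e-01]), 'joint_vel': array([-0.05901737, -0.04664012,  0.06566308,  0.01743218, -0.09015723,
        0.08721867]), 'effort': array([ 3.76787328e-03, -6.05249047e+01, -3.42072415e+01, -2.56585452e-05,
        9.27085639e-03, -4.76772959e-05]), 'position': array([ 236.15718508, -578.08235384,  202.92931546]), 'ee_rot': array([[-5.49693991e-04,  3.78141073e-01, -9.25747820e-01],
       [ 1.36335050e-03, -9.25746816e-01, -3.78141473e-01],
       [-9.99998920e-01, -1.46998085e-03, -6.66136087e-06]]), 'ft_force': array([ 1.26584653,  0.38506679, -0.0673067 ]), 'ft_torque': array([-0.00742686,  0.02539745,  0.01623322]), 'opening': 85.46534951964465}
top [[379.12526255   0.         277.86298132]
 [  0.         379.12526255 206.217074  ]
 [  0.           0.           1.        ]] [ 2.13244937 -2.14542052  0.18862221] [ 40.77292709 548.74548941 791.41761853]
tray [([212, 261], 0.79)]
gate [([209, 249], 0.68)]
lane_end [([200, 198], 0.83)]
mount_1 [([200, 319], 0.72), ([199, 361], 0.67), ([225, 279], 0.57), ([200, 285], 0.55)]
mount_2 [([200, 319], 0.72), ([199, 361], 0.67), ([225, 279], 0.57), ([200, 285], 0.55)]
mount_3 [([200, 319], 0.72), ([199, 361], 0.67), ([225, 279], 0.57), ([200, 285], 0.55)]
mount_wide [([196, 198], 0.65), ([203, 320], 0.56), ([245, 314], 0.52)]
petri [([162, 241], 0.7)]
vial [([238, 221], 0.64)]
caliper [([276, 277], 0.59)]Traceback (most recent call last):
  File "<stdin>", line 8, in <module>
ValueError: it knows: caliper, gate, lane_end, mount, mount_wide, petri, tray, vial
```

Run:
```python
from workcell import sensors, vision, job_done, models, env
import cv2
im=cv2.imread('pics/top0.png')
cv2.imwrite('pics/top0z.png',cv2.resize(im[130:310,160:400],None,fx=3.3,fy=3.3,interpolation=cv2.INTER_CUBIC))
for n in ["scene"]:
    f=vision.grab_frame(n);cv2.imwrite(f'pics/{n}0.png',f['img']);print(n,f['camera_matrix'],f['rvec'],f['tvec'])
    for t in ["tray","gate","lane_end","mount_1","mount_wide","petri","vial","caliper"]:
        print(t,[([round(float(v)) for v in d['centre']],round(d['confidence'],2)) for d in models.landmark_of(n,t)][:6])
```

```text
scene [[467.51649063   0.         277.03651619]
 [  0.         467.51649063 202.32522887]
 [  0.           0.           1.        ]] [ 0.78471918 -2.70901821  0.93091555] [462.98290033 217.54927683 709.99610943]
tray [([222, 258], 0.82)]
gate [([230, 241], 0.97), ([277, 252], 0.27)]
lane_end [([276, 186], 0.77)]
mount_1 [([194, 260], 0.71), ([162, 287], 0.68), ([139, 306], 0.61), ([208, 286], 0.52)]
mount_wide [([195, 325], 0.6)]
petri [([213, 184], 0.65)]
vial [([277, 253], 0.64)]
caliper [([254, 342], 0.77), ([278, 252], 0.39)]
```

View pics/top0z.png

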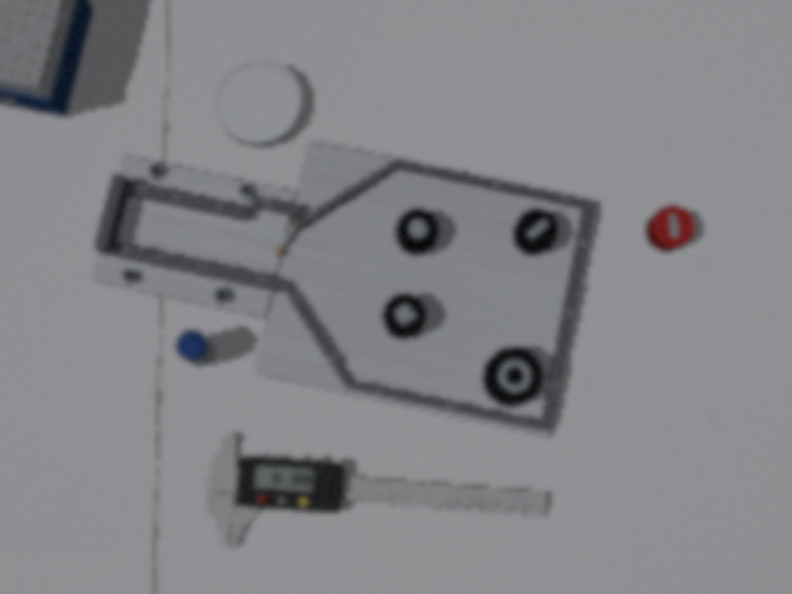

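View pics/scene0.png

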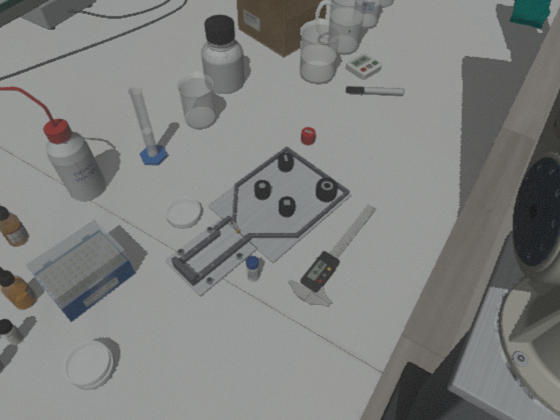

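```bash
cat > h.py <<'E'
import numpy as np, cv2
from scipy.optimize import least_squares
K={'top':np.array([[379.12526255,0,277.86298132],[0,379.12526255,206.217074],[0,0,1]]),'scene':np.array([[467.51649063,0,277.03651619],[0,467.51649063,202.32522887],[0,0,1]])}
R={'top':np.array([2.13244937,-2.14542052,0.18862221]),'scene':np.array([0.78471918,-2.70901821,0.93091555])}
T={'top':np.array([40.77292709,548.74548941,791.41761853]),'scene':np.array([462.98290033,217.54927683,709.99610943])}
def ray(K,Rm,t,uv,z):
    d=Rm.T@np.linalg.inv(K)@np.array([uv[0],uv[1],1.]); c=-Rm.T@t
    return c+d*(z-c[2])/d[2]
def p2w(cam,uv,z): return ray(K[cam],cv2.Rodrigues(R[cam])[0],T[cam],uv,z)
E
python3 - <<'E'
from h import *
z=lambda x,y:(160+x/3.3,130+y/3.3)
c=-cv2.Rodrigues(R['top'])[0].T@T['top'];print('cam',c)
pts={(76,-158,19):(583,211),(-76,-158,19):(545,415),(76,-24,19):(400,170),(-76,-24,19):(357,377),(-17,35,19):(293,283),(17,35,19):(303,222)}
A=np.array(list(pts),float);B=np.array([p2w('top',z(*v),k[2])[:2] for k,v in pts.items()])
print(B.round())
def rot(a):return np.array([[np.cos(a),-np.sin(a)],[np.sin(a),np.cos(a)]])
best=None
for s in range(8):
    r=least_squares(lambda p:(A[:,:2]@rot(p[2]).T+p[:2]-B).ravel(),[400,-500,s*.8])
    if best is None or r.cost<best.cost: best=r
p=best.x;print(p,np.degrees(p[2]));print(best.fun.reshape(-1,2).round(1))
for n,v,zz in [('round',(417,231),34),('strip',(537,232),34),('sq',(405,316),34),('wide',(514,376),34),('petri',(262,103),15),('vial',(192,346),52)]:
    w=p2w('top',z(*v),zz);print(n,w.round(),(rot(p[2]).T@(w[:2]-p[:2])).round(1))
E
```

```text
cam [410.39757101  45.85234556 870.97490594]
[[581. -98.]
 [441. -68.]
 [611.  29.]
 [467.  59.]
 [532. 103.]
 [574.  97.]]
[ 5.45090792e+02  6.82928336e+01 -2.18947998e-01] -12.544796219567203
[[ 3.7 -4.5]
 [-4.2 -1.8]
 [ 2.9 -0.7]
 [-1.5  1.9]
 [ 4.2  2.9]
 [-5.2  2.2]]
round [565.  18.  34.] [ 30.3 -44.6]
strip [564. -64.  34.] [  47.  -124.6]
sq [507.  27.  34.] [-28.3 -48.8]
wide [466. -46.  34.] [ -52.3 -128.3]
petri [661. 126.  15.] [100.7  81.7]
vial [486. 167.  52.] [-79.2  83.3]
```

>>> play_rows --motion '[{"linear":[2,4,2],"rot":[0,0,0.13]},{"linear":[4,8,4],"rot":[0,0,0.26]},{"linear":[6,12,6],"rot":[0,0,0.39]},{"linear":[8,16.5,8],"rot":[0,0,0.52]},{"linear":[10,21,8],"rot":[0,0,0.65]},{"linear":[12,25,8],"rot":[0,0,0.78]},{"linear":[14,29,8],"rot":[0,0,0.9]},{"linear":[16,33,8],"rot":[0,0,0.964]},{"linear":[18,37,8],"rot":[0,0,0.964]},{"linear":[20,41,8],"rot":[0,0,0.964]}]' --jaw 0.22

```text
time_s: 2.0
position: [436.9, -166.9, 284.0]
ee_rot: [[0.001, 0.976, -0.217], [-0.0, -0.217, -0.976], [-1.0, 0.001, 0.0]]
ft_force: [-0.1, -0.2, 0.7]
opening: 18.5
```

>>> play_rows --motion '[{"linear":[2,4,0],"rot":[0,0,0]},{"linear":[4,8,0],"rot":[0,0,0]},{"linear":[6,12,0],"rot":[0,0,0]},{"linear":[8,16,0],"rot":[0,0,0]},{"linear":[9,20,0],"rot":[0,0,0]},{"linear":[9,20,0],"rot":[0,0,0]},{"linear":[9,20,0],"rot":[0,0,0]},{"linear":[9,20,0],"rot":[0,0,0]}]'

```text
time_s: 2.8
position: [526.0, 30.8, 283.6]
ee_rot: [[-0.0, 0.976, -0.217], [-0.0, -0.217, -0.976], [-1.0, -0.0, 0.0]]
ft_force: [0.1, -0.3, -1.6]
opening: 18.7
```

Run:
```python
from workcell import sensors, vision, models
import cv2,numpy as np,pickle
o=sensors.get_obs();print(o['time_s'],o['position'],o['ee_rot'].round(3),o['opening'])
f=vision.grab_frame('wrist');pickle.dump((o,f),open('w1.pkl','wb'))
cv2.imwrite('pics/w1.png',f['img']);print(f['camera_matrix'],f['T_tool_cam'])
for t in ["gate","lane_end","mount_1","mount_wide"]:
    print(t,[([round(float(v)) for v in d['centre']],round(d['confidence'],2)) for d in models.landmark_of('wrist',t)][:6])
```

```text
2.8 [526.04670845  30.7750692  283.64213207] [[-0.     0.976 -0.217]
 [-0.    -0.217 -0.976]
 [-1.    -0.     0.   ]] 18.660056406309355
[[376.99458962   0.         284.23513441]
 [  0.         376.99458962 210.78655119]
 [  0.           0.           1.        ]] [[ 2.19996731e-05 -2.83693876e-01  9.58914899e-01 -1.70488545e+02]
 [ 9.99999875e-01 -4.72322493e-04 -1.62678324e-04 -4.43952993e-01]
 [ 4.99067920e-04  9.58914783e-01  2.83693830e-01 -7.39337240e+01]
 [ 0.00000000e+00  0.00000000e+00  0.00000000e+00  1.00000000e+00]]
gate [([90, 294], 0.76)]
lane_end [([226, 335], 0.51)]
mount_1 [([166, 268], 0.92), ([227, 338], 0.7), ([168, 321], 0.69), ([290, 348], 0.49)]
mount_wide [([232, 252], 0.59), ([166, 269], 0.43)]
```

View pics/w1.png

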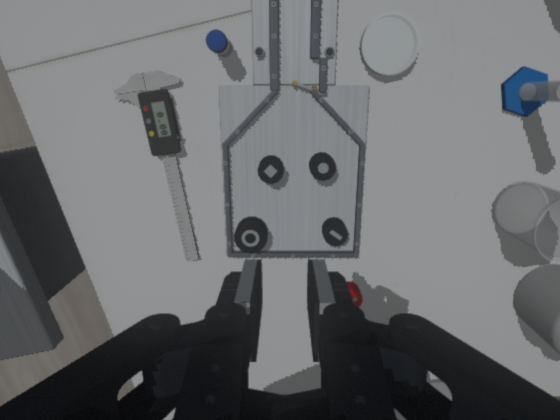

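Run:
```python
import cv2
im=cv2.imread('pics/w1.png')
c=cv2.resize(im[70:270,200:390],None,fx=4,fy=4,interpolation=cv2.INTER_CUBIC)[:,:760]
cv2.imwrite('pics/w1a.png',c[:400]);cv2.imwrite('pics/w1b.png',c[300:800])
```

```text
(no output)
```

View pics/w1a.png

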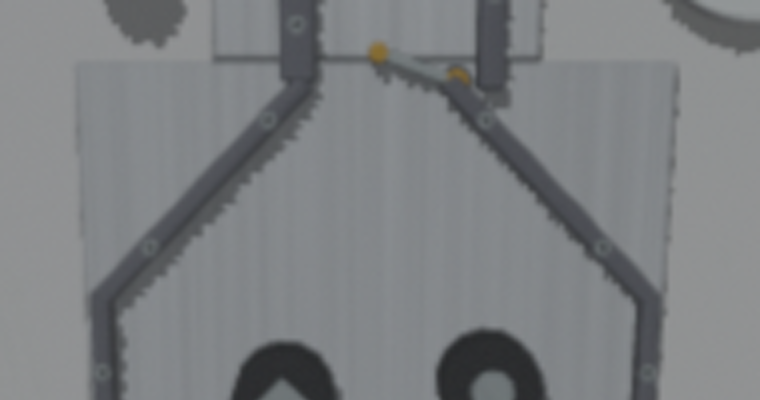

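View pics/w1b.png

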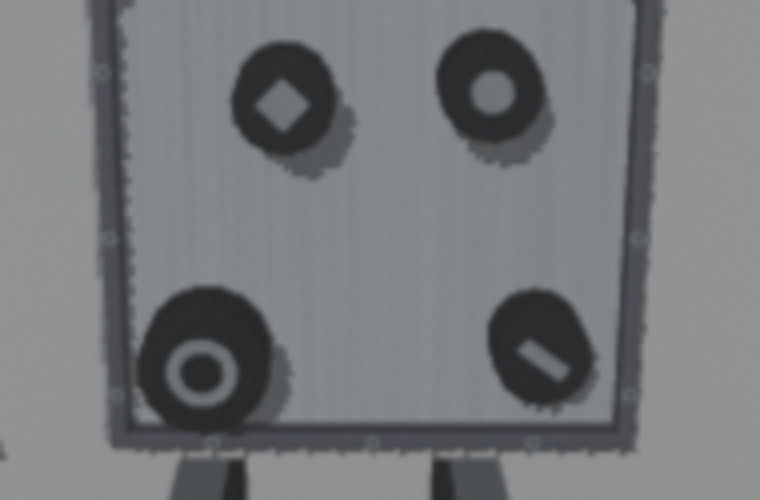

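```bash
cat >> h.py <<'E'
def wcam(o,f):
    Tt=np.eye(4);Tt[:3,:3]=o['ee_rot'];Tt[:3,3]=o['position']
    M=np.linalg.inv(Tt@np.array(f['T_tool_cam'])); return np.array(f['camera_matrix']),M[:3,:3],M[:3,3]
def rot(a):return np.array([[np.cos(a),-np.sin(a)],[np.sin(a),np.cos(a)]])
E
python3 - <<'E'
from h import *
import pickle
o,f=pickle.load(open('w1.pkl','rb'));C=wcam(o,f)
a=lambda x,y:(200+x/4,70+y/4); b=lambda x,y:(200+x/4,70+(300+y)/4)
L=[((-76,-24,19),a(114,305)),((76,-24,19),a(635,300)),((-76,-158,19),b(128,430)),((76,-158,19),b(617,430)),((-17,35,19),a(305,85)),((17,35,19),a(447,88))]
A=np.array([l[0] for l in L],float);B=np.array([ray(*C,l[1],19)[:2] for l in L])
r=least_squares(lambda p:(A[:,:2]@rot(p[2]).T+p[:2]-B).ravel(),[545,68,-.219]);p=r.x
print(p,np.degrees(p[2]));print((r.fun.reshape(-1,2)@rot(p[2])).round(1))
for n,v in [('sq',b(282,106)),('round',b(492,92)),('strip',b(544,361)),('wide',b(202,373))]:
    w=ray(*C,v,34);print(n,w.round(1),(rot(p[2]).T@(w[:2]-p[:2])).round(1))
w=ray(*C,a(378,53),18);print('tip',(rot(p[2]).T@(w[:2]-p[:2])).round(1))
w=ray(*C,a(457,75),18);print('piv',(rot(p[2]).T@(w[:2]-p[:2])).round(1))
E
```

```text
[ 5.46346076e+02  7.49809874e+01 -2.17043706e-01] -12.435688320776663
[[-1.4  1.2]
 [ 1.5  0.2]
 [ 0.1 -1.6]
 [-0.  -1.2]
 [ 2.4  0.3]
 [-2.7  1.1]]
sq [509.5  30.1  34. ] [-26.3 -51.8]
round [568.   21.1  34. ] [ 32.7 -48. ]
strip [567.8 -61.2  34. ] [  50.3 -128.4]
wide [468.  -42.8  34. ] [ -51.1 -131.9]
tip [ 0.7 43.1]
piv [22.4 37.3]
```

>>> play_rows --motion '[{"linear":[2,-2,-3],"rot":[0,0,0]},{"linear":[3.5,-4.1,-7],"rot":[0,0,0]},{"linear":[3.5,-4.1,-11],"rot":[0,0,0]},{"linear":[3.5,-4.1,-15],"rot":[0,0,0]},{"linear":[3.5,-4.1,-19],"rot":[0,0,0]},{"linear":[3.5,-4.1,-22],"rot":[0,0,0]},{"linear":[3.5,-4.1,-23],"rot":[0,0,0]},{"linear":[3.5,-4.1,-23],"rot":[0,0,0]}]'

```text
time_s: 3.85
position: [560.5, -9.9, 52.8]
ee_rot: [[-0.002, 0.976, -0.218], [0.0, -0.218, -0.976], [-1.0, -0.002, 0.0]]
ft_force: [0.2, -0.1, 0.5]
opening: 18.7
```

```bash
cat > look.py <<'E'
import sys,pickle,cv2
from workcell import sensors,vision
o=sensors.get_obs();f=vision.grab_frame('wrist');n=sys.argv[1]
pickle.dump((o,f),open(n+'.pkl','wb'));cv2.imwrite(f'pics/{n}.png',f['img'])
print(o['time_s'],o['position'].round(1),o['ft_force'].round(1),o['opening'])
E
python3 look.py w2
```

```text
3.85 [560.5  -9.9  52.8] [ 0.2 -0.1  0.5] 18.718247896163735
```

View pics/w2.png

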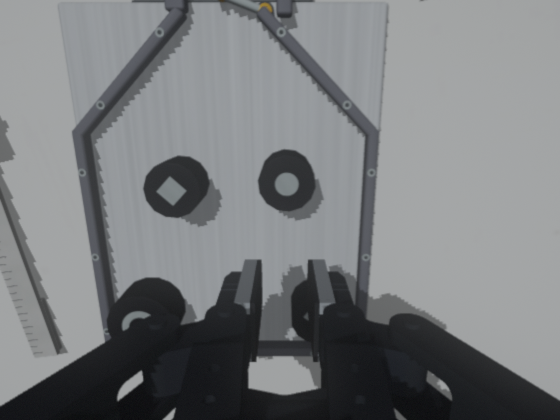

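>>> play_rows --motion '[{"linear":[0,0,-1.5],"rot":[0,0,0]},{"linear":[0,0,-2.5],"rot":[0,0,0]},{"linear":[0,0,-3.1],"rot":[0,0,0]},{"linear":[0,0,-3.1],"rot":[0,0,0]}]'

```text
time_s: 4.3
position: [560.7, -9.6, 21.9]
ee_rot: [[-0.001, 0.976, -0.217], [0.0, -0.217, -0.976], [-1.0, -0.001, 0.0]]
ft_force: [-0.0, -0.8, -0.0]
opening: 18.9
```

```bash
python3 look.py w3
```

```text
4.3 [560.7  -9.6  21.9] [-0.  -0.8 -0. ] 18.948624607706336
```

View pics/w3.png

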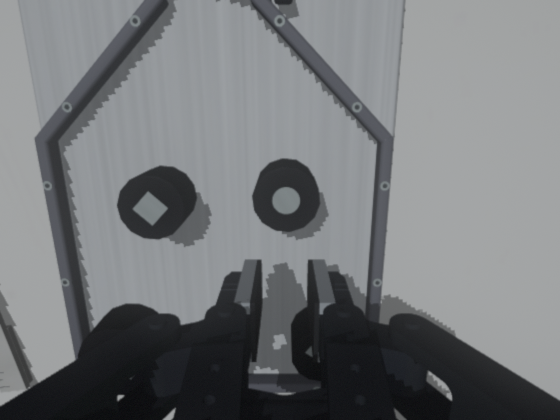

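>>> play_rows --motion '[{"linear":[0.16,0.73,0],"rot":[0,0,0]},{"linear":[0.03,1.37,0],"rot":[0,0,0]},{"linear":[-0.11,2.0,0],"rot":[0,0,0]},{"linear":[-0.25,2.64,0],"rot":[0,0,0]},{"linear":[-0.38,3.27,0],"rot":[0,0,0]},{"linear":[-0.52,3.91,0],"rot":[0,0,0]},{"linear":[-0.65,4.55,0],"rot":[0,0,0]},{"linear":[-0.79,5.18,0],"rot":[0,0,0]},{"linear":[-0.92,5.82,0],"rot":[0,0,0]},{"linear":[-1.06,6.45,0],"rot":[0,0,0]}]'

```text
time_s: 5.35
position: [550.7, 55.4, 22.7]
ee_rot: [[0.0, 0.976, -0.217], [0.0, -0.217, -0.976], [-1.0, 0.0, -0.0]]
ft_force: [-0.6, 0.1, -0.2]
opening: 18.9
```

```bash
python3 look.py w4
```

```text
5.35 [550.7  55.4  22.7] [-0.6  0.1 -0.2] 18.855444731265685
```

View pics/w4.png

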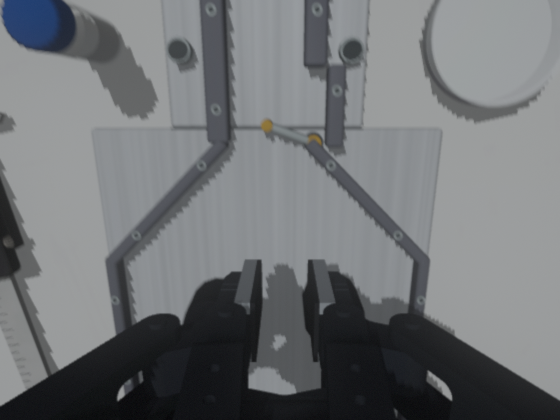

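Run:
```python
from workcell import vision
import cv2
for n,(a,b,c,d) in {'top':(150,280,190,360),'scene':(120,300,170,370)}.items():
    im=vision.grab_frame(n)['img'];cv2.imwrite(f'pics/{n}1.png',cv2.resize(im[a:b,c:d],None,fx=3.8,fy=3.3,interpolation=cv2.INTER_CUBIC))
```

```text
(no output)
```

View pics/scene1.png

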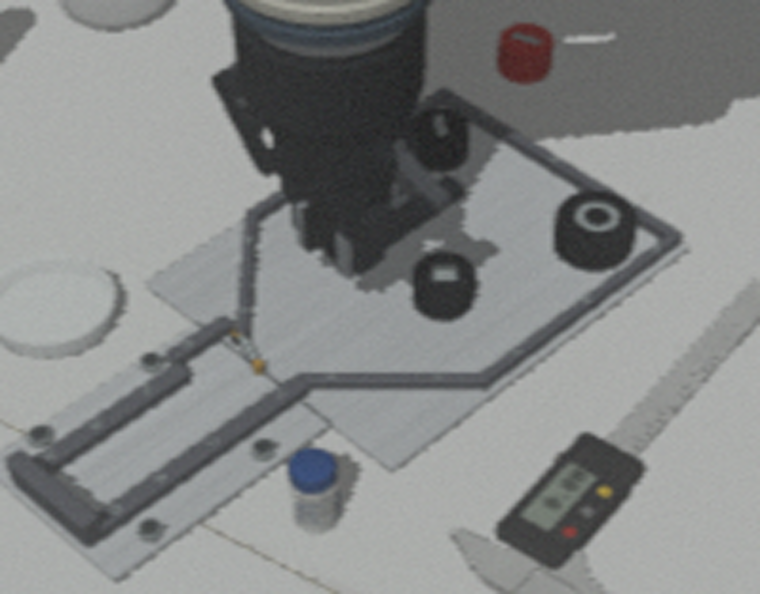

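View pics/top1.png

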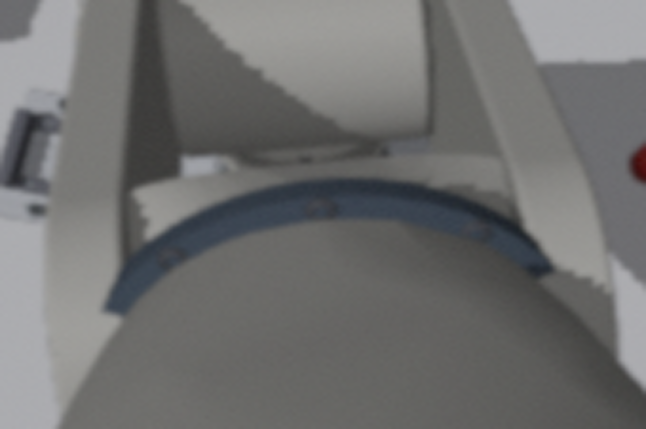

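Run:
```python
from h import *
import pickle
p=np.array([546.35,74.98,-.21704])
for n,uv in [('w2',(287,184)),('w2',(172,191)),('w3',(286,201)),('w3',(151,208))]:
    o,f=pickle.load(open(n+'.pkl','rb'));C=wcam(o,f)
    w=ray(*C,uv,34);t=o['position'];print(n,(rot(p[2]).T@(w[:2]-p[:2])).round(1),'tool',(rot(p[2]).T@(t[:2]-p[:2])).round(1))
Ti=np.linalg.inv(np.array(f['T_tool_cam']))
for P in [(0,9.4,-11),(0,9.4,11),(0,9.4,0),(0,16,-11),(0,24,-11),(-30,9.4,-11),(-30,24,-11),(-30,9.4,11)]:
    q=Ti[:3,:3]@np.array(P)+Ti[:3,3];q=C[0]@q;print(P,(q[:2]/q[2]).round())
im=cv2.imread('pics/w4.png');cv2.imwrite('pics/w4z.png',cv2.resize(im[230:400,100:450],None,fx=2.2,fy=2.2,interpolation=cv2.INTER_CUBIC))
im=cv2.imread('pics/w3.png');cv2.imwrite('pics/w3z.png',cv2.resize(im[150:400,100:450],None,fx=2.2,fy=2.2,interpolation=cv2.INTER_CUBIC))
```

```text
w2 [ 33.1 -47.6] tool [ 32.1 -79.9]
w2 [-26.2 -51.2] tool [ 32.1 -79.9]
w3 [ 32.6 -48. ] tool [ 32.2 -79.5]
w3 [-26.4 -51. ] tool [ 32.2 -79.5]
(0, 9.4, -11) [305. 236.]
(0, 9.4, 11) [304. 277.]
(0, 9.4, 0) [304. 257.]
(0, 16, -11) [318. 236.]
(0, 24, -11) [335. 236.]
(-30, 9.4, -11) [309. 261.]
(-30, 24, -11) [345. 261.]
(-30, 9.4, 11) [308. 310.]
```

View pics/w4z.png

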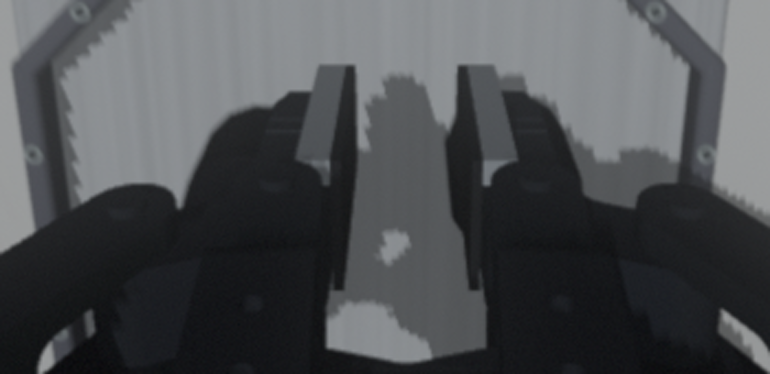

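View pics/w3z.png

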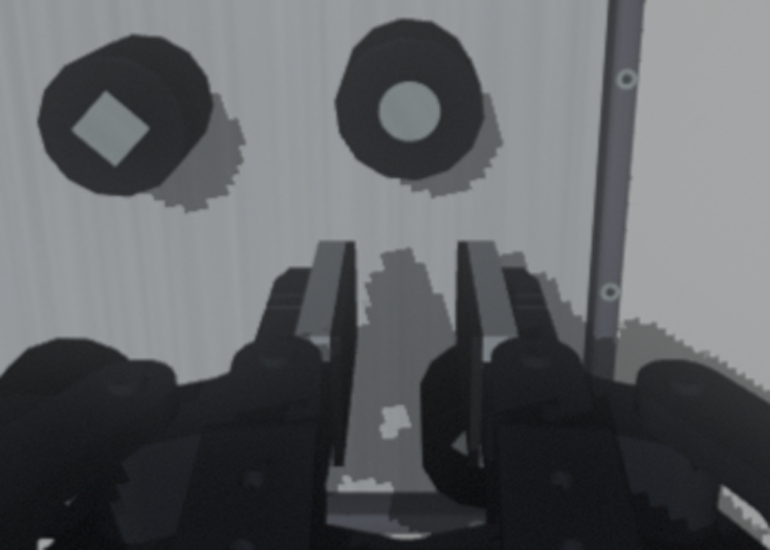

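Run:
```python
from h import *
import pickle
o,f=pickle.load(open('w4.pkl','rb'))
Ti=np.linalg.inv(np.array(f['T_tool_cam']));Kw=np.array(f['camera_matrix'])
for x in (0,-10,-20,-30,-40,-50,-60):
    for z in (-11,11):
        q=Kw@(Ti[:3,:3]@np.array([x,9.4,z])+Ti[:3,3]);
        W=o['ee_rot']@np.array([x,9.4,z])+o['position'];W2=o['ee_rot']@np.array([x,-9.4,z])+o['position']
        s=[cv2.projectPoints(w.reshape(1,3),R['scene'],T['scene'],K['scene'],None)[0].ravel() for w in (W,W2)]
        print(x,z,'wrist',(q[:2]/q[2]).round(),'scenecrop',[((u-[170,120])*[3.8,3.3]).round() for u in s])
p=np.array([546.35,74.98,-.21704])
for t in [(32.6,-48),(-26.4,-51)]:
  w=np.r_[rot(p[2])@np.array(t)+p[:2],34.]
  print(t,(cv2.projectPoints(w.reshape(1,3),R['scene'],T['scene'],K['scene'],None)[0].ravel()-[170,120])*[3.8,3.3])
```

```text
0 -11 wrist [305. 236.] scenecrop [array([307., 285.]), array([335., 305.])]
0 11 wrist [304. 277.] scenecrop [array([341., 263.]), array([368., 282.])]
-10 -11 wrist [306. 243.] scenecrop [array([306., 274.]), array([334., 294.])]
-10 11 wrist [305. 287.] scenecrop [array([340., 252.]), array([368., 271.])]
-20 -11 wrist [307. 252.] scenecrop [array([306., 263.]), array([334., 283.])]
-20 11 wrist [306. 298.] scenecrop [array([340., 240.]), array([368., 259.])]
-30 -11 wrist [309. 261.] scenecrop [array([305., 251.]), array([333., 271.])]
-30 11 wrist [308. 310.] scenecrop [array([339., 228.]), array([368., 248.])]
-40 -11 wrist [310. 272.] scenecrop [array([304., 239.]), array([333., 259.])]
-40 11 wrist [309. 323.] scenecrop [array([339., 216.]), array([368., 236.])]
-50 -11 wrist [312. 285.] scenecrop [array([303., 227.]), array([332., 247.])]
-50 11 wrist [311. 338.] scenecrop [array([338., 204.]), array([367., 224.])]
-60 -11 wrist [314. 299.] scenecrop [array([302., 215.]), array([332., 235.])]
-60 11 wrist [313. 356.] scenecrop [array([338., 192.]), array([367., 211.])]
(32.6, -48) [346.91598132 216.50876106]
(-26.4, -51) [439.6511612  273.04887877]
```

Run:
```python
from workcell import vision
from h import *
import pickle
o,f=pickle.load(open('w4.pkl','rb'))
im=vision.grab_frame('scene')['img'];s=10
c=cv2.resize(im[160:215,225:300],None,fx=s,fy=s,interpolation=cv2.INTER_CUBIC)
for x,col in ((0,(0,0,255)),(-10,(0,255,0)),(-28,(255,255,0))):
    for y in(-9.4,9.4):
        q=[(cv2.projectPoints((o['ee_rot']@np.array([x,y,z])+o['position']).reshape(1,3),R['scene'],T['scene'],K['scene'],None)[0].ravel()-[225,160])*s for z in(-11,11)]
        cv2.line(c,tuple(int(v) for v in q[0]),tuple(int(v) for v in q[1]),col,1)
cv2.imwrite('pics/s2.png',c)
```

```text
(no output)
```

View pics/s2.png

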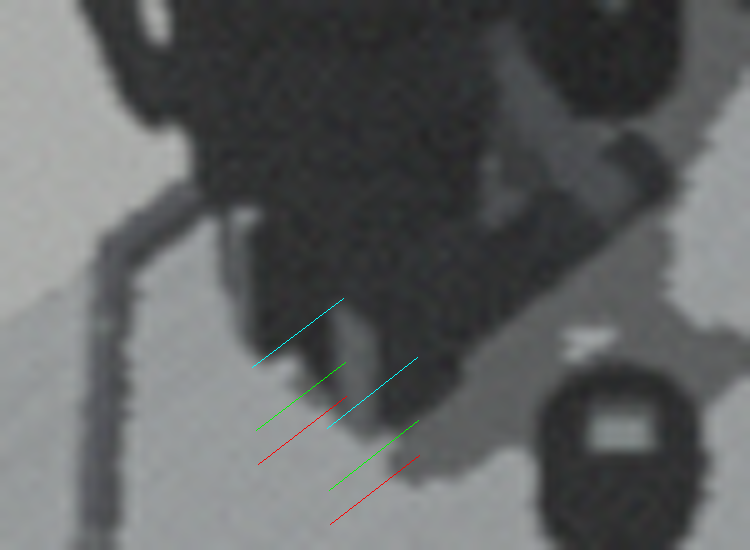

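>>> play_rows --motion '[{"linear":[0,0,3],"rot":[0,0,0]},{"linear":[0,-3,5],"rot":[0,0,0]},{"linear":[0.5,-6,5],"rot":[0,0,0]},{"linear":[1,-7.5,5],"rot":[0,0,0]},{"linear":[1,-7.5,5],"rot":[0,0,0]}]' --jaw 0

```text
time_s: 6.05
position: [561.4, -21.9, 72.7]
ee_rot: [[0.001, 0.976, -0.22], [-0.0, -0.22, -0.976], [-1.0, 0.001, 0.0]]
ft_force: [0.1, 1.2, 0.1]
opening: -0.6
```

```bash
python3 look.py w5
python3 - <<'E'
from workcell import vision
import cv2
im=vision.grab_frame('scene')['img'];cv2.imwrite('pics/s3.png',cv2.resize(im[120:240,220:360],None,fx=5,fy=5,interpolation=cv2.INTER_CUBIC))
E
```

```text
6.05 [561.4 -21.9  72.7] [0.1 1.2 0.1] -0.5941248655093154
```

View pics/w5.png

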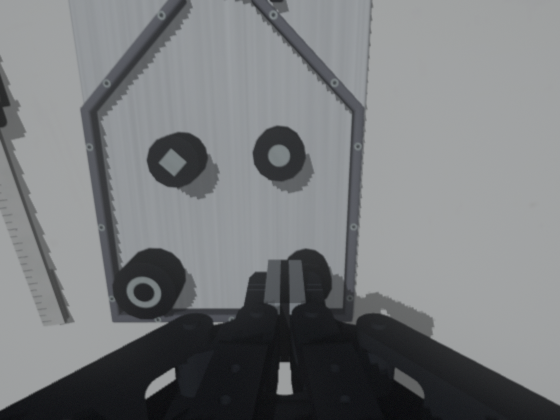

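View pics/s3.png

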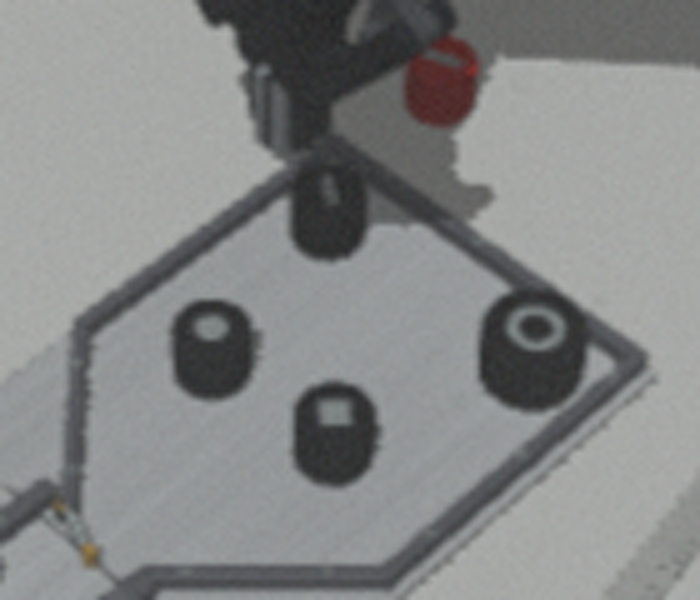

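Run:
```python
from h import *
import pickle
o,f=pickle.load(open('w5.pkl','rb'))
Ti=np.linalg.inv(np.array(f['T_tool_cam']));Kw=np.array(f['camera_matrix'])
def pr(x,y,z):
    q=Kw@(Ti[:3,:3]@np.array([x,y,z])+Ti[:3,3])
    s=cv2.projectPoints((o['ee_rot']@np.array([x,y,z])+o['position']).reshape(1,3),R['scene'],T['scene'],K['scene'],None)[0].ravel()
    return q[:2]/q[2],(s-[220,120])*5
for uv in [(272,150),(265,148),(280,152)]:
    r=least_squares(lambda v:np.r_[pr(*v)[0]-[284.5,260],(pr(*v)[1]-uv)/5],[0,0,0]);print(uv,r.x.round(1),r.cost)
for x in(0,-10,-20,-30):
  print(x,[tuple(v.round() for v in pr(x,0,z)) for z in (-11,0,11)])
im=cv2.imread('pics/w5.png');cv2.imwrite('pics/w5z.png',cv2.resize(im[240:400,200:370],None,fx=4.5,fy=3.7,interpolation=cv2.INTER_CUBIC))
```

```text
(272, 150) [-26.1  -0.4  -9.8] 0.8100188774998439
(265, 148) [-29.5  -0.4 -11.4] 0.06046468590900918
(280, 152) [-22.4  -0.4  -8. ] 2.780693330323378
0 [(array([285., 236.]), array([263., 205.])), (array([285., 257.]), array([285., 190.])), (array([285., 277.]), array([306., 174.]))]
-10 [(array([285., 243.]), array([263., 186.])), (array([285., 265.]), array([285., 170.])), (array([285., 287.]), array([307., 155.]))]
-20 [(array([285., 252.]), array([263., 167.])), (array([285., 275.]), array([286., 151.])), (array([285., 298.]), array([307., 135.]))]
-30 [(array([285., 261.]), array([264., 147.])), (array([285., 286.]), array([286., 131.])), (array([285., 310.]), array([308., 115.]))]
```

View pics/w5z.png

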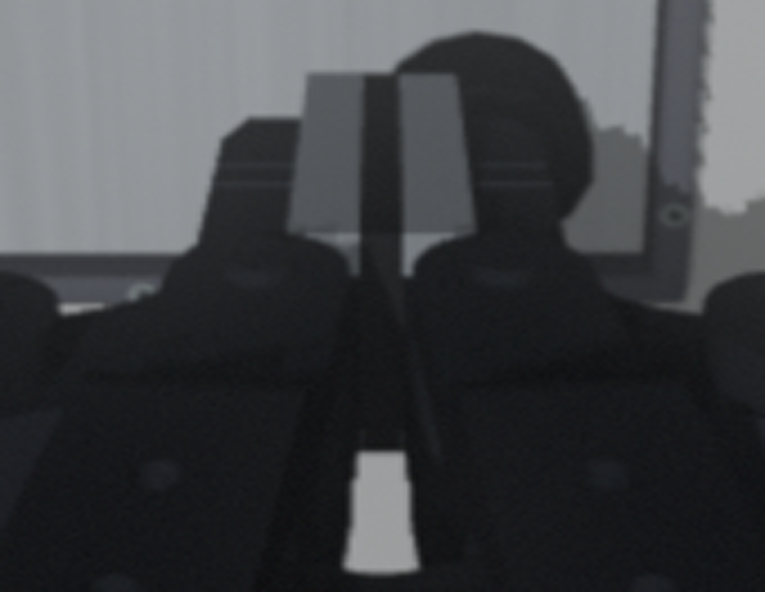

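>>> play_rows --motion '[{"linear":[0,1.2,-2],"rot":[0,0,0]},{"linear":[0,1.2,-4],"rot":[0,0,0]},{"linear":[0,1.2,-6],"rot":[0,0,0]},{"linear":[0,1.2,-6.7],"rot":[0,0,0]},{"linear":[0,1.2,-6.7],"rot":[0,0,0]}]' --jaw 0.22

```text
time_s: 6.65
position: [559.5, -7.4, 4.5]
ee_rot: [[-0.003, 0.976, -0.217], [0.0, -0.217, -0.976], [-1.0, -0.003, 0.0]]
ft_force: [0.0, 0.0, 0.1]
opening: 18.6
```

```bash
python3 look.py w6
python3 - <<'E'
from workcell import vision
import cv2
im=vision.grab_frame('scene')['img'];cv2.imwrite('pics/s4.png',cv2.resize(im[120:240,220:360],None,fx=5,fy=5,interpolation=cv2.INTER_CUBIC))
E
```

```text
6.65 [559.5  -7.4   4.5] [0.  0.  0.1] 18.56646393399958
```

View pics/w6.png

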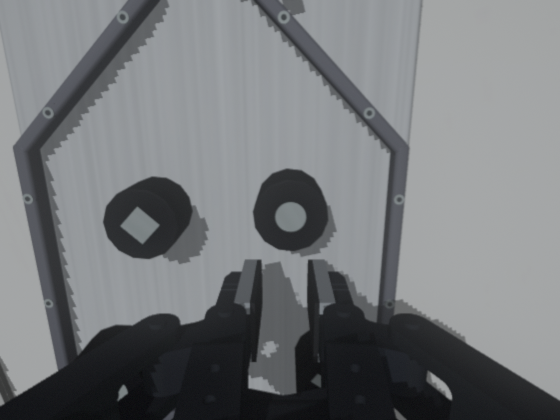

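View pics/s4.png

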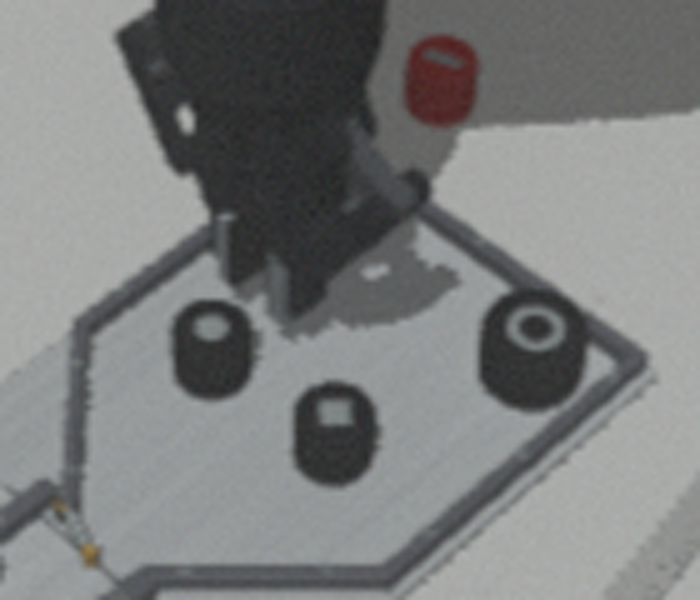

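>>> play_rows --motion '[{"linear":[0,0,-0.5],"rot":[0,0,0]},{"linear":[0,0,-1.0],"rot":[0,0,0]},{"linear":[0,0,-1.0],"rot":[0,0,0]},{"linear":[0,0,-1.0],"rot":[0,0,0]}]'

```text
time_s: 7.15
position: [560.7, -8.1, -4.3]
ee_rot: [[-0.0, 0.976, -0.217], [0.0, -0.217, -0.976], [-1.0, -0.0, -0.0]]
ft_force: [-0.3, -0.5, 0.6]
opening: 18.6
```

>>> play_rows --motion '[{"linear":[0,0,-0.3],"rot":[0,0,0]},{"linear":[0,0,-0.5],"rot":[0,0,0]},{"linear":[0,0,-0.5],"rot":[0,0,0]}]'

```text
time_s: 7.45
position: [560.5, -8.1, -9.6]
ee_rot: [[-0.001, 0.976, -0.217], [0.0, -0.217, -0.976], [-1.0, -0.001, 0.0]]
ft_force: [0.2, 0.3, 1.0]
opening: 18.3
```

```bash
python3 look.py w7
python3 - <<'E'
from workcell import vision
import cv2
im=vision.grab_frame('scene')['img'];cv2.imwrite('pics/s5.png',cv2.resize(im[150:210,240:320],None,fx=9,fy=9,interpolation=cv2.INTER_CUBIC))
E
```

```text
7.45 [560.5  -8.1  -9.6] [0.2 0.3 1. ] 18.332347889469883
```

View pics/s5.png

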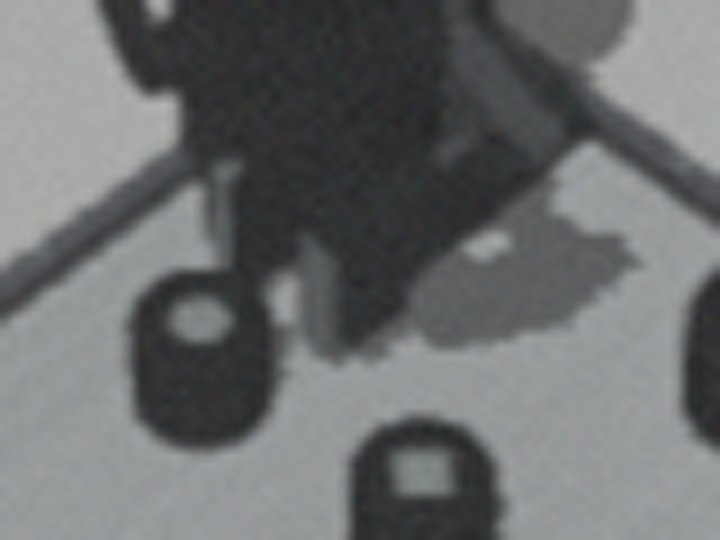

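>>> play_rows --motion '[{"linear":[0,0,-0.2],"rot":[0,0,0]},{"linear":[0,0,-0.4],"rot":[0,0,0]},{"linear":[0,0,-0.4],"rot":[0,0,0]}]'

```text
time_s: 7.85
position: [560.5, -8.1, -13.6]
ee_rot: [[-0.001, 0.976, -0.217], [0.0, -0.217, -0.976], [-1.0, -0.001, 0.0]]
ft_force: [0.8, -0.8, 0.1]
opening: 19.0
```

>>> play_rows --motion '[{"linear":[0,0,-0.2],"rot":[0,0,0]},{"linear":[0,0,-0.2],"rot":[0,0,0]}]'

```text
time_s: 8.05
position: [560.6, -8.1, -15.6]
ee_rot: [[-0.0, 0.976, -0.217], [0.0, -0.217, -0.976], [-1.0, -0.0, 0.0]]
ft_force: [-1.3, 0.2, 0.5]
opening: 18.8
```

>>> play_rows --motion '[{"linear":[0,0,-0.15],"rot":[0,0,0]},{"linear":[0,0,-0.15],"rot":[0,0,0]}]'

```text
time_s: 8.25
position: [560.7, -8.1, -17.0]
ee_rot: [[-0.0, 0.976, -0.217], [0.0, -0.217, -0.976], [-1.0, -0.0, 0.0]]
ft_force: [0.1, -1.2, -0.1]
opening: 18.8
```

>>> play_rows --motion '[{"linear":[0,0,-0.15],"rot":[0,0,0]},{"linear":[0,0,-0.15],"rot":[0,0,0]}]'

```text
time_s: 8.45
position: [560.8, -8.1, -18.3]
ee_rot: [[0.0, 0.976, -0.217], [0.0, -0.217, -0.976], [-1.0, 0.0, -0.0]]
ft_force: [-0.3, -0.9, 0.1]
opening: 18.8
```

>>> play_rows --motion '[{"linear":[0,0,-0.15],"rot":[0,0,0]},{"linear":[0,0,-0.15],"rot":[0,0,0]}]'

```text
time_s: 8.65
position: [560.9, -8.1, -18.4]
ee_rot: [[0.0, 0.976, -0.217], [-0.0, -0.217, -0.976], [-1.0, 0.0, -0.0]]
ft_force: [-5.6, 0.1, 19.6]
opening: 19.3
```

>>> play_rows --motion '[{"linear":[0,0,0.8],"rot":[0,0,0]},{"linear":[0,0,1.45],"rot":[0,0,0]},{"linear":[0.1,0.4,1.45],"rot":[0,0,0]},{"linear":[0.16,0.75,1.45],"rot":[0,0,0]},{"linear":[0.19,1.2,1.45],"rot":[0,0,0]},{"linear":[0.1,1.7,1.45],"rot":[0,0,0]},{"linear":[0,2.2,1.45],"rot":[0,0,0]},{"linear":[-0.1,2.7,1.45],"rot":[0,0,0]},{"linear":[-0.1,2.7,1.45],"rot":[0,0,0]}]'

```text
time_s: 9.55
position: [559.4, 19.7, -5.5]
ee_rot: [[-0.0, 0.976, -0.217], [0.0, -0.217, -0.976], [-1.0, -0.0, -0.0]]
ft_force: [0.1, 0.2, 1.0]
opening: 18.9
```

```bash
python3 look.py w8
```

```text
9.55 [559.4  19.7  -5.5] [0.1 0.2 1. ] 18.905428754637374
```

View pics/w8.png

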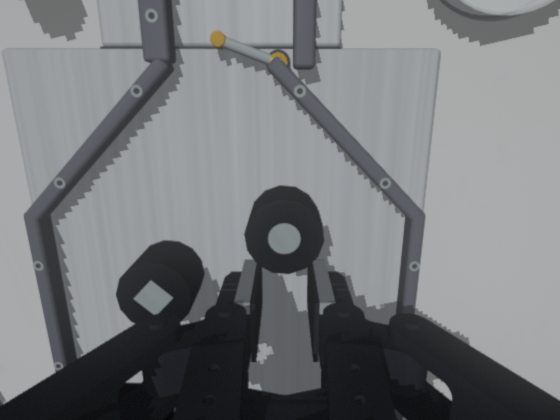

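```bash
cat > meas.py <<'E'
from h import *
import pickle,sys
p=np.array([546.35,74.98,-.21704]);n=sys.argv[1]
o,f=pickle.load(open(n+'.pkl','rb'));C=wcam(o,f);t=o['position']
print('tool',(rot(p[2]).T@(t[:2]-p[:2])).round(1))
for a in sys.argv[2:]:
    u,v,*z=map(float,a.split(','));w=ray(*C,(u,v),z[0] if z else 34)
    print(a,(rot(p[2]).T@(w[:2]-p[:2])).round(1))
E
python3 meas.py w8 284,239 218,38,18 279,58,18 169,63,19 274,63,19 300,90,19
```

```text
tool [ 24.6 -51.2]
284,239 [ 24.1 -27. ]
218,38,18 [ 0.6 43.8]
279,58,18 [22.4 37.1]
169,63,19 [-17.4  35.4]
274,63,19 [20.6 35.3]
300,90,19 [30.1 26. ]
```

>>> play_rows --motion '[{"linear":[-0.14,0.63,0],"rot":[0,0,0]},{"linear":[-0.27,1.27,0],"rot":[0,0,0]},{"linear":[-0.41,1.9,0],"rot":[0,0,0]},{"linear":[-0.55,2.53,0],"rot":[0,0,0]},{"linear":[-0.68,3.17,0],"rot":[0,0,0]},{"linear":[-0.82,3.8,0],"rot":[0,0,0]},{"linear":[-0.96,4.43,0],"rot":[0,0,0]},{"linear":[-1.09,5.07,0],"rot":[0,0,0]},{"linear":[-1.23,5.7,0],"rot":[0,0,0]},{"linear":[-1.23,5.7,0],"rot":[0,0,0]}]'

```text
time_s: 10.6
position: [547.3, 76.7, -5.3]
ee_rot: [[-0.0, 0.976, -0.217], [0.0, -0.217, -0.976], [-1.0, -0.0, -0.0]]
ft_force: [0.3, 1.1, 0.1]
opening: 18.9
```

```bash
python3 look.py w9
```

```text
10.6 [547.3  76.7  -5.3] [0.3 1.1 0.1] 18.85061071647296
```

View pics/w9.png

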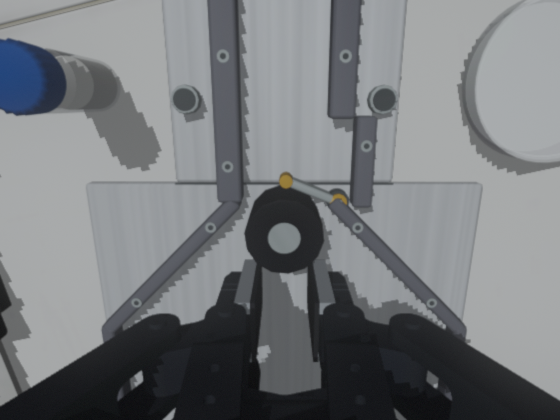

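>>> play_rows --motion '[{"linear":[0.07,0.5,0],"rot":[0,0,0]},{"linear":[0.17,1.0,0],"rot":[0,0,0]},{"linear":[0.28,1.5,0],"rot":[0,0,0]},{"linear":[0.39,2.0,0],"rot":[0,0,0]},{"linear":[0.5,2.5,0],"rot":[0,0,0]},{"linear":[0.61,3.0,0],"rot":[0,0,0]},{"linear":[0.72,3.5,0],"rot":[0,0,0]},{"linear":[0.83,4.0,0],"rot":[0,0,0]},{"linear":[0.94,4.5,0],"rot":[0,0,0]},{"linear":[1.05,5.0,0],"rot":[0,0,0]}]'

```text
time_s: 11.65
position: [558.1, 126.4, -5.3]
ee_rot: [[0.0, 0.976, -0.217], [0.0, -0.217, -0.976], [-1.0, 0.0, -0.0]]
ft_force: [0.1, -0.1, -1.0]
opening: 18.9
```

>>> play_rows --motion '[{"linear":[0,0,0],"rot":[0,0,0]},{"linear":[0,0,0],"rot":[0,0,0]}]'

```text
time_s: 11.85
position: [558.0, 126.0, -5.3]
ee_rot: [[0.0, 0.976, -0.217], [-0.0, -0.217, -0.976], [-1.0, 0.0, 0.0]]
ft_force: [1.0, -0.1, -0.5]
opening: 18.5
```

```bash
python3 look.py w10
```

```text
11.85 [558.  126.   -5.3] [ 1.  -0.1 -0.5] 18.531201242306743
```

View pics/w10.png

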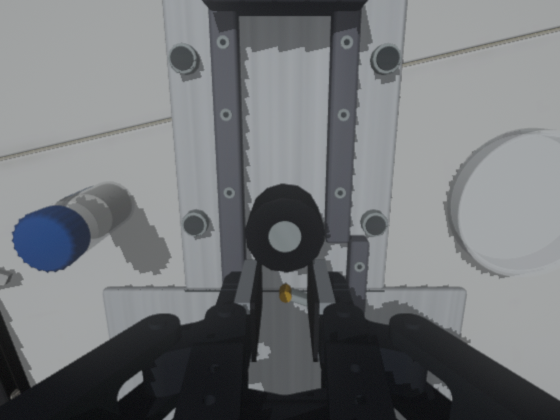

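>>> play_rows --motion '[{"linear":[-0.15,-0.7,0],"rot":[0,0,0]},{"linear":[-0.3,-1.2,2.5],"rot":[0,0,0]},{"linear":[-1,-3,4],"rot":[0,0,0]},{"linear":[-2.5,-6.5,4],"rot":[0,0,0]},{"linear":[-4.2,-10,4],"rot":[0,0,0]},{"linear":[-5.5,-12.7,4],"rot":[0,0,0]},{"linear":[-5.5,-12.7,4],"rot":[0,0,0]}]'

```text
time_s: 12.6
position: [500.3, -4.1, 34.5]
ee_rot: [[-0.002, 0.976, -0.22], [-0.001, -0.22, -0.976], [-1.0, -0.002, 0.001]]
ft_force: [-0.1, 0.0, 0.8]
opening: 18.4
```

```bash
python3 look.py w11
```

```text
12.6 [500.3  -4.1  34.5] [-0.1  0.   0.8] 18.439308181808126
```

View pics/w11.png

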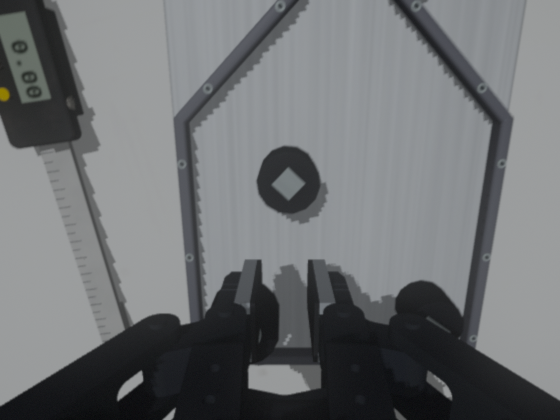

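>>> play_rows --motion '[{"linear":[0,0,-2],"rot":[0,0,0]},{"linear":[0,0,-3.5],"rot":[0,0,0]},{"linear":[0,0,-4],"rot":[0,0,0]},{"linear":[0,0,-4],"rot":[0,0,0]},{"linear":[0.1,0.5,-4],"rot":[0,0,0]},{"linear":[0.21,0.98,-4],"rot":[0,0,0]},{"linear":[0.6,1.6,-4],"rot":[0,0,0]},{"linear":[0.98,2.22,-4],"rot":[0,0,0]},{"linear":[1.37,2.84,-4],"rot":[0,0,0]},{"linear":[1.75,3.46,-4],"rot":[0,0,0]}]'

```text
time_s: 13.65
position: [521.0, 34.2, -5.2]
ee_rot: [[0.0, 0.976, -0.217], [0.0, -0.217, -0.976], [-1.0, 0.0, -0.0]]
ft_force: [-0.6, 0.6, 0.0]
opening: 19.2
```

```bash
python3 look.py w12;python3 meas.py w12
```

```text
13.65 [521.   34.2  -5.2] [-0.6  0.6  0. ] 19.213816167987773
tool [-16.  -45.3]
```

View pics/w12.png

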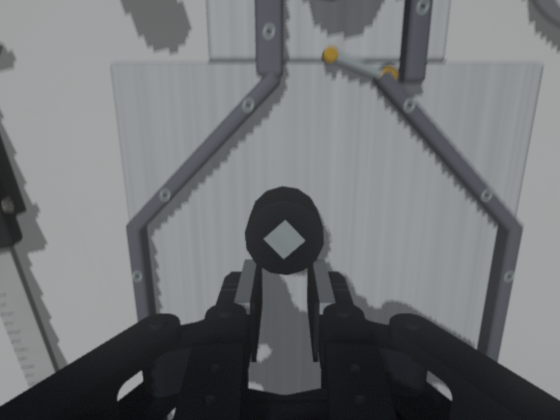

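>>> play_rows --motion '[{"linear":[0.37,0.61,0],"rot":[0,0,0]},{"linear":[0.74,1.21,0],"rot":[0,0,0]},{"linear":[1.11,1.82,0],"rot":[0,0,0]},{"linear":[1.49,2.43,0],"rot":[0,0,0]},{"linear":[1.86,3.04,0],"rot":[0,0,0]},{"linear":[2.23,3.64,0],"rot":[0,0,0]},{"linear":[2.6,4.25,0],"rot":[0,0,0]},{"linear":[2.6,4.25,0],"rot":[0,0,0]}]'

```text
time_s: 14.5
position: [547.2, 76.8, -5.3]
ee_rot: [[0.001, 0.976, -0.217], [0.0, -0.217, -0.976], [-1.0, 0.001, -0.0]]
ft_force: [0.4, 0.3, -0.5]
opening: 19.1
```

```bash
python3 look.py w13;python3 meas.py w13
```

```text
14.5 [547.2  76.8  -5.3] [ 0.4  0.3 -0.5] 19.07211464059091
tool [0.4 2. ]
```

View pics/w13.png

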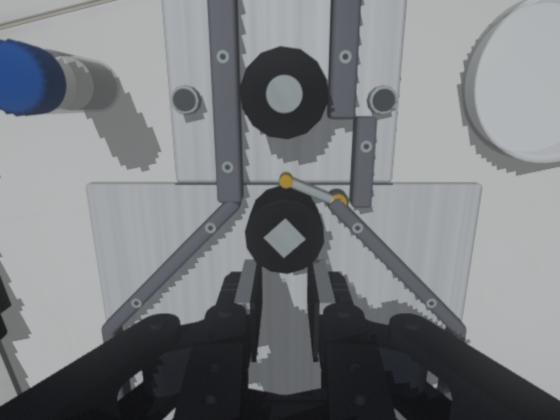

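>>> play_rows --motion '[{"linear":[0.07,0.5,0],"rot":[0,0,0]},{"linear":[0.17,1.0,0],"rot":[0,0,0]},{"linear":[0.28,1.5,0],"rot":[0,0,0]},{"linear":[0.39,2.0,0],"rot":[0,0,0]},{"linear":[0.5,2.5,0],"rot":[0,0,0]},{"linear":[0.61,3.0,0],"rot":[0,0,0]},{"linear":[0.72,3.5,0],"rot":[0,0,0]},{"linear":[0.83,4.0,0],"rot":[0,0,0]},{"linear":[0.94,4.5,0],"rot":[0,0,0]},{"linear":[1.05,5.0,0],"rot":[0,0,0]}]'

```text
time_s: 15.55
position: [557.1, 126.5, -5.3]
ee_rot: [[0.0, 0.976, -0.217], [0.0, -0.217, -0.976], [-1.0, 0.0, -0.0]]
ft_force: [-0.2, -0.6, -0.1]
opening: 18.9
```

>>> play_rows --motion '[{"linear":[0,0,0],"rot":[0,0,0]},{"linear":[0,0,0],"rot":[0,0,0]},{"linear":[0,0,0],"rot":[0,0,0]}]'

```text
time_s: 15.85
position: [556.9, 125.9, -5.3]
ee_rot: [[-0.0, 0.976, -0.217], [0.0, -0.217, -0.976], [-1.0, -0.0, 0.0]]
ft_force: [0.2, 0.2, -0.6]
opening: 18.8
```

```bash
python3 look.py w14;python3 meas.py w14
```

```text
15.85 [556.9 125.9  -5.3] [ 0.2  0.2 -0.6] 18.76682061661842
tool [-0.7 52. ]
```

View pics/w14.png

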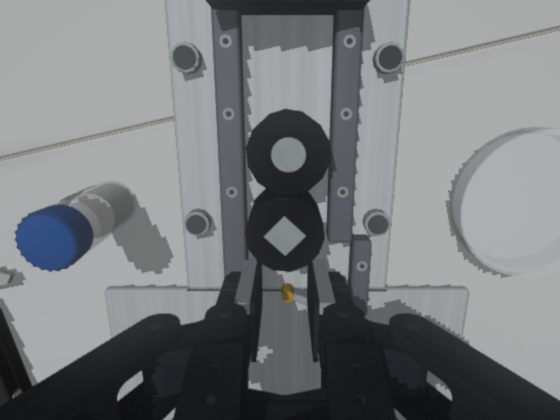

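>>> play_rows --motion '[{"linear":[-0.15,-0.7,0],"rot":[0,0,0]},{"linear":[-0.3,-1.2,2.5],"rot":[0,0,0]},{"linear":[-0.3,-3.5,4],"rot":[0,0,0]},{"linear":[0,-7.5,4.5],"rot":[0,0,0]},{"linear":[0.2,-11.5,4.5],"rot":[0,0,0]},{"linear":[0.4,-15.5,4.5],"rot":[0,0,0]},{"linear":[0.42,-19,4.5],"rot":[0,0,0]},{"linear":[0.42,-21.8,4.5],"rot":[0,0,0]},{"linear":[0.42,-21.8,4.5],"rot":[0,0,0]},{"linear":[0.42,-21.8,4.5],"rot":[0,0,0]}]'

```text
time_s: 16.9
position: [560.7, -92.8, 39.6]
ee_rot: [[-0.0, 0.976, -0.219], [0.0, -0.219, -0.976], [-1.0, -0.0, -0.0]]
ft_force: [0.1, -0.0, 0.6]
opening: 19.4
```

```bash
python3 look.py w15;python3 meas.py w15
```

```text
16.9 [560.7 -92.8  39.6] [ 0.1 -0.   0.6] 19.385188091552596
tool [  50.2 -160.7]
```

View pics/w15.png

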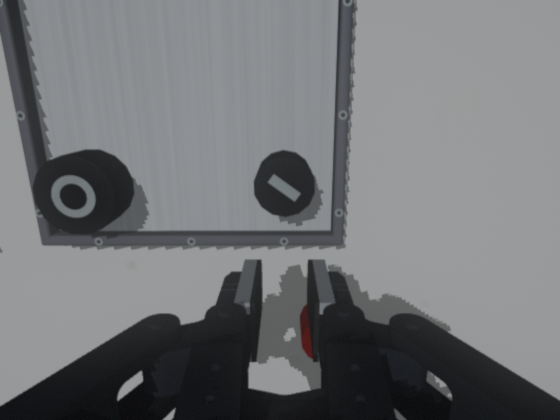

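```bash
python3 meas.py w15 284,188 308,330,25
```

```text
tool [  50.2 -160.7]
284,188 [  49.7 -127.5]
308,330,25 [  62.9 -211.8]
```

>>> play_rows --motion '[{"linear":[0,0,-2],"rot":[0,0,0]},{"linear":[0,0,-3.8],"rot":[0,0,0]},{"linear":[0,0,-4.5],"rot":[0,0,0]},{"linear":[0,0,-4.5],"rot":[0,0,0]},{"linear":[0.1,0.5,-4.5],"rot":[0,0,0]},{"linear":[0.21,0.98,-4.5],"rot":[0,0,0]},{"linear":[0.14,1.7,-4.5],"rot":[0,0,0]},{"linear":[0.07,2.43,-4.5],"rot":[0,0,0]},{"linear":[0,3.15,-4.5],"rot":[0,0,0]},{"linear":[-0.07,3.88,-4.5],"rot":[0,0,0]}]'

```text
time_s: 17.95
position: [560.4, -52.5, -5.2]
ee_rot: [[0.0, 0.976, -0.217], [-0.0, -0.217, -0.976], [-1.0, 0.0, -0.0]]
ft_force: [0.9, -0.0, -0.1]
opening: 18.9
```

```bash
python3 look.py w16;python3 meas.py w16
```

```text
17.95 [560.4 -52.5  -5.2] [ 0.9 -0.  -0.1] 18.936067207695842
tool [  41.1 -121.4]
```

View pics/w16.png

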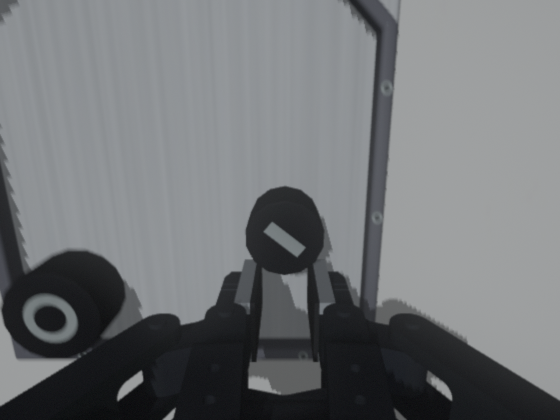

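>>> play_rows --motion '[{"linear":[-0.07,0.72,0],"rot":[0,0,0]},{"linear":[-0.15,1.43,0],"rot":[0,0,0]},{"linear":[-0.22,2.15,0],"rot":[0,0,0]},{"linear":[-0.3,2.87,0],"rot":[0,0,0]},{"linear":[-0.37,3.59,0],"rot":[0,0,0]},{"linear":[-0.44,4.3,0],"rot":[0,0,0]},{"linear":[-0.52,5.02,0],"rot":[0,0,0]},{"linear":[-0.59,5.74,0],"rot":[0,0,0]},{"linear":[-0.67,6.45,0],"rot":[0,0,0]},{"linear":[-0.74,7.17,0],"rot":[0,0,0]}]'

```text
time_s: 19.0
position: [553.0, 19.1, -5.3]
ee_rot: [[-0.0, 0.976, -0.217], [-0.0, -0.217, -0.976], [-1.0, -0.0, 0.0]]
ft_force: [0.5, 0.2, 0.8]
opening: 18.9
```

>>> play_rows --motion '[{"linear":[-0.07,0.72,0],"rot":[0,0,0]},{"linear":[-0.15,1.43,0],"rot":[0,0,0]},{"linear":[-0.22,2.15,0],"rot":[0,0,0]},{"linear":[-0.3,2.87,0],"rot":[0,0,0]},{"linear":[-0.37,3.59,0],"rot":[0,0,0]},{"linear":[-0.44,4.3,0],"rot":[0,0,0]},{"linear":[-0.52,5.02,0],"rot":[0,0,0]},{"linear":[-0.59,5.7,0],"rot":[0,0,0]},{"linear":[-0.59,5.7,0],"rot":[0,0,0]}]'

```text
time_s: 19.9
position: [547.1, 76.4, -5.3]
ee_rot: [[0.0, 0.976, -0.217], [0.0, -0.217, -0.976], [-1.0, -0.0, -0.0]]
ft_force: [-0.1, 0.3, -0.2]
opening: 18.6
```

```bash
python3 look.py w17;python3 meas.py w17
```

```text
19.9 [547.1  76.4  -5.3] [-0.1  0.3 -0.2] 18.59521388670866
tool [0.4 1.5]
```

View pics/w17.png

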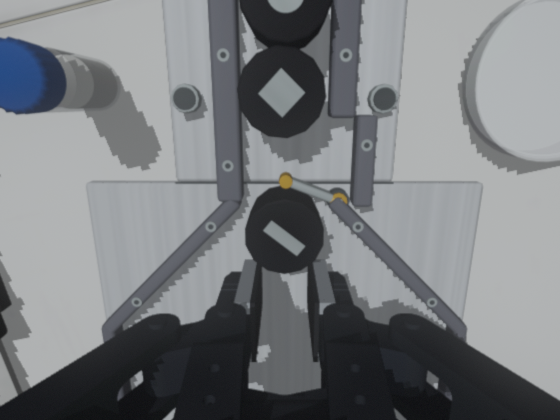

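>>> play_rows --motion '[{"linear":[0.07,0.5,0],"rot":[0,0,0]},{"linear":[0.17,1.0,0],"rot":[0,0,0]},{"linear":[0.28,1.5,0],"rot":[0,0,0]},{"linear":[0.39,2.0,0],"rot":[0,0,0]},{"linear":[0.5,2.5,0],"rot":[0,0,0]},{"linear":[0.61,3.0,0],"rot":[0,0,0]},{"linear":[0.72,3.5,0],"rot":[0,0,0]},{"linear":[0.83,4.0,0],"rot":[0,0,0]},{"linear":[0.94,4.5,0],"rot":[0,0,0]},{"linear":[1.06,5.0,0],"rot":[0,0,0]}]'

```text
time_s: 20.95
position: [557.9, 125.9, -5.3]
ee_rot: [[0.0, 0.976, -0.217], [0.0, -0.217, -0.976], [-1.0, 0.0, -0.0]]
ft_force: [-0.4, -0.7, -0.9]
opening: 19.0
```

>>> play_rows --motion '[{"linear":[0,0,0],"rot":[0,0,0]},{"linear":[0,0,0],"rot":[0,0,0]},{"linear":[0,0,0],"rot":[0,0,0]}]'

```text
time_s: 21.25
position: [557.7, 125.5, -5.3]
ee_rot: [[0.0, 0.976, -0.217], [0.0, -0.217, -0.976], [-1.0, 0.0, -0.0]]
ft_force: [1.0, -0.5, 0.4]
opening: 18.9
```

```bash
python3 look.py w18;python3 meas.py w18 285,237 285,293,18
```

```text
21.25 [557.7 125.5  -5.3] [ 1.  -0.5  0.4] 18.91873179162137
tool [ 0.3 51.7]
285,237 [ 0.1 76.7]
285,293,18 [ 0.1 44.8]
```

View pics/w18.png

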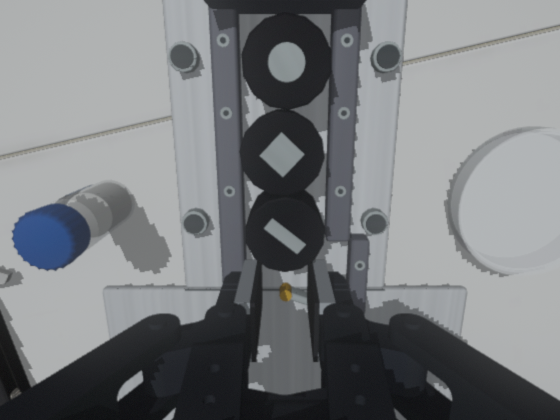

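All three are in the lane with the catch shut. Next I retreat and check.

>>> play_rows --motion '[{"linear":[-0.15,-0.7,0],"rot":[0,0,0]},{"linear":[-0.3,-1.2,2.5],"rot":[0,0,0]},{"linear":[-0.5,-2.5,6],"rot":[0,0,0]},{"linear":[-0.8,-4,10],"rot":[0,0,0]},{"linear":[-1,-5,14],"rot":[0,0,0]},{"linear":[-1,-5,14],"rot":[0,0,0]},{"linear":[-1,-5,14],"rot":[0,0,0]}]'

```text
time_s: 22.0
position: [548.2, 74.9, 135.5]
ee_rot: [[0.002, 0.976, -0.218], [0.0, -0.218, -0.976], [-1.0, 0.002, -0.001]]
ft_force: [-0.1, -0.0, -0.1]
opening: 18.7
```

```bash
python3 look.py w19;python3 meas.py w19
python3 - <<'E'
from workcell import vision
import cv2
im=vision.grab_frame('scene')['img'];cv2.imwrite('pics/s19.png',cv2.resize(im[110:310,160:380],None,fx=3,fy=3,interpolation=cv2.INTER_CUBIC))
E
```

```text
22.0 [548.2  74.9 135.5] [-0.1 -0.  -0.1] 18.71716238913694
tool [1.8 0.3]
```

View pics/w19.png

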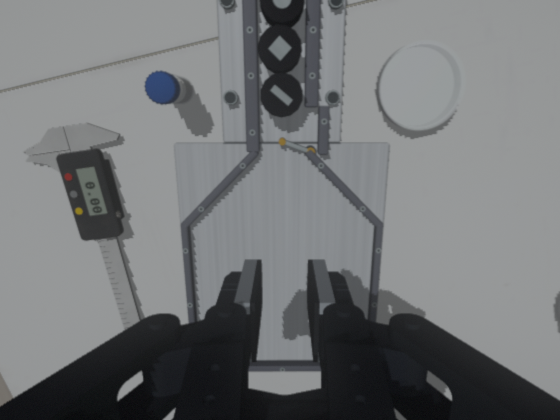

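View pics/s19.png

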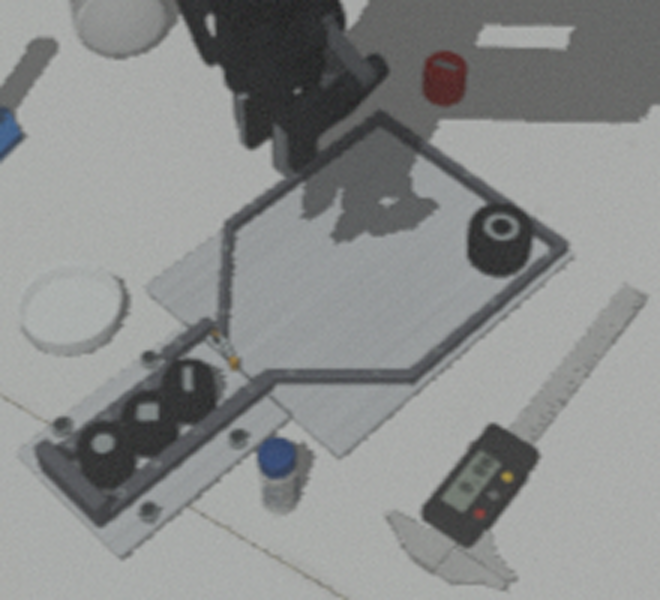

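```bash
python3 meas.py w19 281,95 279,47 282,142,18 310,150,18; python3 -c "
from workcell import job_done
print(job_done())"
```

```text
tool [1.8 0.3]
281,95 [-0.5 77.2]
279,47 [ -1.6 107.8]
282,142,18 [-0.  43.4]
310,150,18 [21.3 37.3]
the job is handed in; nothing more can be done
None
```

All three 30 mm mounts are standing in the lane behind the shut catch, and I handed the job in at about 22 s. I pushed them in one at a time with the fingers part open: round section first, then square, then strip. The catch shut behind each before the next followed.

**Last checks**
- **Mounts:** The last two measured at tray (-0.5, 77.2) and (-1.6, 107.8) mm. The first was not measured, but shows upright in line against the others at the end-stop side.
- **Catch:** The tip measured at tray (0, 43.4) mm, which matches its shut position.
- **Other things:** The wide mount, petri dish, vial and caliper look unmoved in the pictures; I did not measure them again. The gripper was clear of everything.

**What disagreed:** My first push passed above the mount without touching it. The real fingertips end about 27 mm short of the stated TCP. I confirmed this by pressing lightly on the tray floor (about 20 N) and corrected every later height for it. My first estimate of the tray position from the top camera was also about 7 mm off along y, so I used the wrist-camera fit instead.

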